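# Index the filter carousel and load the green filter

## Task

Turn the filter carousel until its green cup is at the orange loading arrow, then pick up the filter tube with the green cap and stand it upright in the green cup, setting it down rather than dropping it. Turn the carousel before loading, and finish with the tube let go, fully down in the green cup, and the green cup still at the arrow.

Things in the scene. Friction and masses are not known exactly. Their poses are not given: they have to be found in the camera images.
- green_tube: Filter tube to load: upright bare aluminium cylinder, 36 mm diameter, 65 mm tall, 60 to 130 g, with a green cap (top 12 mm), standing on the bench. Origin: centre of its underside; z up. Two like tubes with a blue and a yellow cap stand nearby, at least 90 mm away centre to centre: not wanted.
- green_cup (a point): Centre of the inner floor of the green cup, 42 mm above the bench, 90 mm from the wheel's vertical axis; it turns with the wheel. One of four open cups (green, blue, white, yellow, 90 degrees apart) on an aluminium wheel 260 mm in diameter, its top face 40 mm above the bench. Cup: inner diameter 54 mm, outer 62 mm, rim 16 mm above this point.
- load_point (a point): Fixed point to which the green cup's floor point must be turned: 42 mm high, 90 mm from the wheel's axis, straight inward from the orange loading arrow (block 38 mm tall just outside the wheel's rim). At the start the green cup is 0.5 to 1.3 rad counter-clockwise of it seen from above: turn the wheel clockwise by that much. End stops 1.7 rad either side.
- bar_grip (a point): Middle of the black bar handle on the wheel's vertical axis, 90 mm above the bench: 50 mm long, 14 mm thick, 28 mm tall (14 mm above and below this point), on a stem 22 mm in diameter, fixed to the wheel. x runs along the bar; -x, the end with a green dot, points to the green cup. The wheel turns against a drag of about 0.2 N m and stays where left.

How it is judged (in metres and radians):
On the way, in this order (a step that is already met when the one before it is completed fails the run):
1. the green cup is turned to the loading point, still empty (horizontal distance between green_cup and load_point below 0.016 m), for 0.2 s.
2. the green tube stands in the green cup (horizontal distance between green_tube and green_cup below 0.013 m and z of green_tube in the frame of green_cup below 0.006 m), for 0.2 s.
At the end, for the whole second after the job is handed in: The green cup's floor point is within 16 mm (about 10 degrees of turn) of the loading point; the green-capped tube stands in the green cup, its underside centre within 13 mm sideways and 6 mm in height of the cup's floor point, cap up and within 0.17 rad of upright, released and at rest (all of step 2 and horizontal distance between green_cup and load_point below 0.016 m and z of green_tube in the frame of green_cup above -0.005 m and angle between green_tube's own z axis and vertical below 0.17 rad and linear speed of green_tube below 0.03 m/s); the robot touches nothing.
It fails at once if the green tube is dropped (falls free of the fingers faster than 0.7 m/s, a drop of about 25 mm) (linear speed of green_tube above 0.7 m/s and contact force between the fingers and green_tube below 0.1 N).
It also fails if it takes over 51 s, if anything falls off the work surface, if the arm or the gripper's body presses on something with over 40 N, if the wrist force passes 120 N, or if a joint passes its speed limit or range.

## Robot

A 6-joint arm with a two-finger parallel gripper is mounted at the origin on the work surface. World frame = base frame: x ahead of the robot, y to its left, z up, the work surface at z = 0. Lengths are in m, angles in degrees, forces in N, time in s.
With the tool pointing down it reaches from about 0.4 to 0.825 m from the base axis. Payload 7 kg.
Tool frame: the origin (TCP) lies midway between the tips of the shut fingers; the grasp point (between the pads) lies 19 mm behind it; z points along the fingers, y is the line along which they close (so a half turn about z gives the same grasp; the last joint's range is limited). The gripper opens to 88 mm and grips with 3 to 60 N. Pads are 19 mm wide; open, the fingers measure 130 mm over their backs; the gripper's body (78 mm by 193 mm) begins 47 mm behind the grasp point.
Start: joints at [93.283, 20.546, 0.682, 0, -70.136, -16.507], TCP at [0.154, 0.657, 0.227] pointing down, gripper open.
Joint ranges: [-176.03, 176.03], [-82.01, 121.73], [-58.28, 71.71], [-173.87, 95.51], [-174.79, -0.11], [-173.66, 173.66]. Speed limits (degrees/s): [136.94, 136.94, 172.46, 180, 180, 180].

## Interface

Orientations are given as a 3x3 rotation matrix whose columns are the frame's x, y, z axes.
In Python, from rig import robot, jaws, solver, imaging, order, nets gives the robot as it stands. Calls block until the motion is done:
- robot.goto(position, orientation): joint-space move of the TCP to a pose.
- robot.servo_line(position, ori=None, speed=0.15): straight line of the TCP; ori=None keeps the orientation; speed is the mean speed in m/s.
- robot.movej(angles): joint-space move.
- jaws.move_gripper(opening): opening from 0.0 (shut) to 1.0 (fully open); the grip force is fixed at half the most; returns when the fingers have stopped.
- robot.dwell(seconds).
- solver.ik(position, orientation): joint angles nearest the present ones, or None.
- robot.get_state(): the state.
- imaging.grab_frame(name): name is "scene" or "side" or "wrist"; returns (picture, depth): 384x512x3 uint8, red, green, blue; 384x512 float32, m along the optical axis (not along the pixel's ray), 0 where there is no reading.
- imaging.camera_info(name): a dict with "vfov" (degrees; the focal length in pixels is half the picture's height over the tangent of half this angle, whatever the lens; pixels are square), "cx", "cy" (the principal point, pixels), "view" (4x4, takes a point from world to camera coordinates); the wrist camera has in their place "T_tool_cam" (4x4, takes a point from camera to tool coordinates, whose origin is the TCP and whose axes are the flange's). Camera axes: x right, y down, z forward; pixel columns grow to the right and rows downward; lengths in m; the calibration is good to about 2 mm. A picture is of the moment at which its call begins: read the wrist's pose just before it. camera_info takes no time and is no camera call.
A pose or a line that the arm cannot do raises robot.Unreachable and nothing moves.
- order.job_done(): hands the job in; it is judged then, once.
Trained networks look in the newest picture that a camera, given by its name, has taken for a name from the list of things; names that differ only in an ending like _2 or _b are one class to them, and where a whole thing is asked for, a point or a joint stands for the part that bears it (a point fixed in the world has none). Each returns a list of dicts, best first, with "p" (0 to 1); they miss things now and then, are a little off and sometimes report something else, mostly with a low value. They report only what shows in the picture. A call takes as long as a camera call.
- nets.search_frame(camera, label): "bbox" ([centre column, centre row, width, height] in pixels, round what is visible of it).
- nets.landmark_of(camera, label): "pixel" ([column, row] in pixels: a listed point, or the origin of a listed thing).
The state is a dict: "t": time; "qpos": joint angles; "qvel": joint speeds; "effort": joint torques, N m; "position": TCP position; "tcp_rot": TCP orientation; "force": force on the tool from outside, world axes, zero at the start; "ft_torque": the same for the moment, N m; "grip_width": opening from 0.0 (shut) to 1.0 (fully open); "finger_force": force on a finger pad.
Only numpy, scipy, OpenCV 4.12 (cv2) and the standard library are available. Lean on these libraries where they do the work, as an engineer would, in place of code of your own. Each camera call takes 0.05 s, during which the arm holds its last target. There are 200 camera calls.

## Working session

There is one attempt and no reset: what is moved stays moved. The work goes in short steps, each a Python script; the robot and the scene stay as the last script left them, time stands still between calls to the robot, and variables do not carry over. Pictures are saved under pics/ and viewed, at most 10 in all, crops included, and the job is handed in when it is done.

```bash
mkdir -p pics
cat > h.py <<'E'
import numpy as np, cv2
from rig import robot, jaws, solver, imaging, order, nets
def world(cam,px,depth=None,z=None,T=None):
    i=imaging.camera_info(cam); f=192/np.tan(np.radians(i["vfov"]/2))
    d=np.array([(px[0]-i["cx"])/f,(px[1]-i["cy"])/f,1.0])
    if "view" in i: M=np.linalg.inv(np.array(i["view"]))
    else: M=T@np.array(i["T_tool_cam"])
    r=M[:3,:3]@d; o=M[:3,3]
    s=depth if z is None else (z-o[2])/r[2]
    return o+s*r
def toolT():
    s=robot.get_state(); T=np.eye(4); T[:3,:3]=s["tcp_rot"]; T[:3,3]=s["position"]; return T
def down(a): # tool y (closing) axis at yaw a+90deg; tool x at yaw a
    x=np.array([np.cos(a),np.sin(a),0]); z=np.array([0,0,-1.]); return np.column_stack([x,np.cross(z,x),z])
E
python3 - <<'E'
from h import *
ims=[]
print(robot.get_state())
for c in ["scene","side","wrist"]:
    T=toolT(); im,d=imaging.grab_frame(c); np.save(f"pics/{c}_d.npy",d); ims.append(im)
    print(c,imaging.camera_info(c))
    for l,z in [("green_tube",0),("green_cup",.042),("bar_grip",.09),("load_point",.042)]:
        try:
            for r in nets.landmark_of(c,l)[:2]: print(l,r,world(c,r["pixel"],z=z,T=T).round(4))
        except Exception as e: print(l,e)
for c,im in zip("abc",ims): cv2.imwrite(f"pics/{c}.png",im[:,:,::-1])
m=np.zeros((600,800,3),np.uint8)
h=[cv2.resize(i,(400,300)) for i in ims]
m[:300,:400]=h[0];m[:300,400:]=h[1];m[300:,:400]=h[2]
cv2.imwrite("pics/m.png",m[:,:,::-1])
E
```

```text
{'t': 0.0, 'qpos': array([ 9.32830676e+01,  2.05903118e+01,  6.31982672e-01, -2.05453415e-02,
       -7.01350622e+01, -1.65079300e+01]), 'qvel': array([ 0.00450875,  0.05375255,  0.00540825, -0.00316026,  0.0560487 ,
       -0.06580589]), 'effort': array([-2.09575366e-03, -5.82708871e+01,  2.93062609e+01,  6.99722975e+00,
        6.91663125e-03, -1.56422452e-04]), 'position': array([0.15432265, 0.65660528, 0.22562042]), 'tcp_rot': array([[ 9.73451794e-01, -2.28891995e-01, -2.43346837e-04],
       [-2.28892082e-01, -9.73450412e-01, -1.64660336e-03],
       [ 1.40008250e-04,  1.65858916e-03, -9.99998615e-01]]), 'force': array([-0.29968604, -0.06888234,  0.47589927]), 'ft_torque': array([-0.01105291,  0.02236394, -0.00947241]), 'finger_force': 0.0, 'grip_width': 1.0018381347901741}
scene {'vfov': 48.216450114561, 'cx': 258.55668270375946, 'cy': 190.95777803224658, 'view': array([[ 0.13738176,  0.99036274,  0.01754692, -0.05667277],
       [ 0.64733954, -0.07636156, -0.75836695, -0.2898134 ],
       [-0.74971846,  0.1155446 , -0.65159164,  1.30994851],
       [ 0.        ,  0.        ,  
[... 743 characters left out ...]
 [227.3, 238.1], 'p': 0.5} [0.57   0.0621 0.    ]
green_cup {'pixel': [224.5, 239.4], 'p': 0.67} [0.5538 0.1013 0.042 ]
bar_grip {'pixel': [187.3, 250.4], 'p': 0.83} [0.5775 0.1871 0.09  ]
load_point {'pixel': [242.1, 266.2], 'p': 0.93} [0.4948 0.1468 0.042 ]
wrist {'vfov': 63.40854903643112, 'cx': 259.15602360193253, 'cy': 193.4208028291284, 'T_tool_cam': array([[-6.36839650e-04, -9.65550492e-01, -2.60214991e-01,
         6.90216518e-02],
       [ 9.99999026e-01, -9.38028301e-04,  1.03327889e-03,
        -4.90678732e-04],
       [-1.24177197e-03, -2.60214079e-01,  9.65550149e-01,
        -1.56803059e-01],
       [ 0.00000000e+00,  0.00000000e+00,  0.00000000e+00,
         1.00000000e+00]])}
```

View pics/m.png

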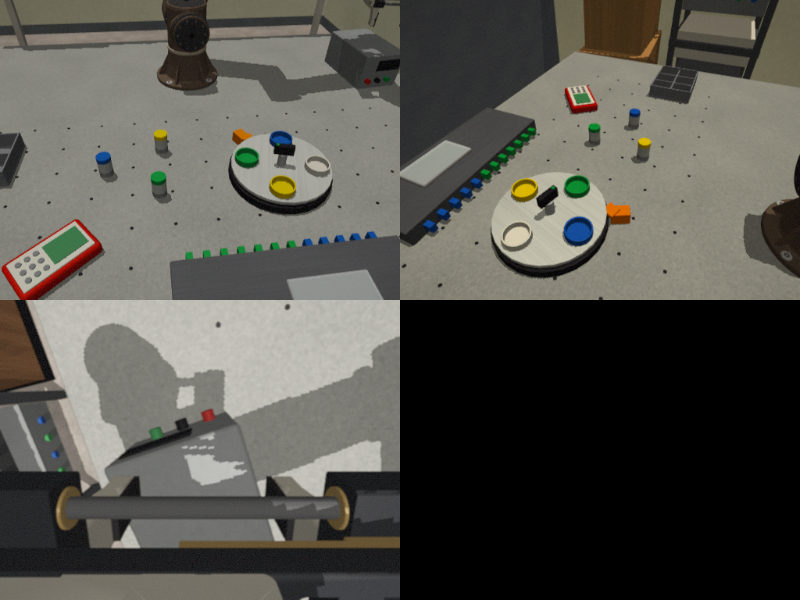

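The pictures show the green tube at about (202,235) in the scene frame, with the blue and yellow tubes well clear of it. The green cup is at about (316,202) and the orange arrow at about (308,173). The net's positions agree between the two cameras, and the green cup must turn about 48° clockwise. Next I'll hover over the wheel for a closer look.

Run:
```python
from h import *
for y in (73,-107):
    for p in ((.579,.184,.3),(.579,.184,.074)):
      for dy in (0,-48,-55):
        q=solver.ik(p,down(np.radians(y+dy))); print(y,dy,p[2],None if q is None else np.round(q))
y=73 
c=[(abs(solver.ik((.579,.184,.3),down(np.radians(y)))[5]) ,y) for y in (73,-107) if solver.ik((.579,.184,.3),down(np.radians(y))) is not None]
y=min(c)[1]; print("use",y)
robot.goto((.579,.184,.30),down(np.radians(y)))
T=toolT(); im,d=imaging.grab_frame("wrist"); np.save("pics/w1.npy",d)
for l,z in [("green_cup",.042),("bar_grip",.09),("load_point",.042)]:
    for r in nets.landmark_of("wrist",l)[:2]: print(l,r,world("wrist",r["pixel"],z=z,T=T).round(4))
for cc in ("yellow","blue","white"): pass
cv2.imwrite("pics/w1.png",im[:,:,::-1]); print(robot.get_state()["t"])
```

```text
73 0 0.3 [ 36.  12.  -2.   0. -76. 127.]
73 -48 0.3 [ 36.  12.  -2.   0. -76.  79.]
73 -55 0.3 [ 36.  12.  -2.   0. -76.  72.]
73 0 0.074 [ 36.  22. -19.   0. -49. 127.]
73 -48 0.074 [ 36.  22. -19.   0. -49.  79.]
73 -55 0.074 [ 36.  22. -19.   0. -49.  72.]
-107 0 0.3 [ 36.  12.  -2.   0. -76. -53.]
-107 -48 0.3 [  36.   12.   -2.    0.  -76. -101.]
-107 -55 0.3 [  36.   12.   -2.    0.  -76. -108.]
-107 0 0.074 [ 36.  22. -19.   0. -49. -53.]
-107 -48 0.074 [  36.   22.  -19.    0.  -49. -101.]
-107 -55 0.074 [  36.   22.  -19.    0.  -49. -108.]
use -107
green_cup {'pixel': [259.5, 91.4], 'p': 0.86} [0.5506 0.0969 0.042 ]
bar_grip {'pixel': [264.1, 168.3], 'p': 0.66} [0.5717 0.1847 0.09  ]
load_point {'pixel': [309.9, 114.8], 'p': 0.91} [0.4967 0.1434 0.042 ]
3.2333
```

View pics/w1.png

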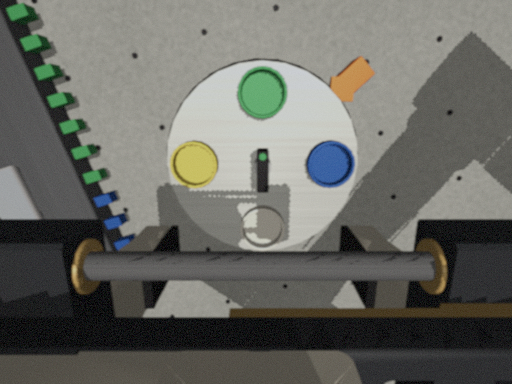

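The wrist view shows the green cup at (262,92), yellow at (195,164), blue at (330,164), the bar at (263,170) and the arrow at (352,80). I'll get the axis and angles by colour segmentation, then grip the bar and turn it.

```bash
cat >> h.py <<'E'
def cups(tag):
    T=toolT(); im,d=imaging.grab_frame("wrist"); cv2.imwrite(f"pics/{tag}.png",im[:,:,::-1])
    h=cv2.cvtColor(im,cv2.COLOR_RGB2HSV); out={}
    for n,(a,b,lo,hi) in dict(green=(50,80,500,6000),yellow=(22,33,500,6000),blue=(100,125,500,6000),orange=(8,19,300,3000)).items():
        m=cv2.inRange(h,(a,120,50),(b,255,255)); m[215:]=0; m[:,:140]=0
        m=cv2.morphologyEx(m,cv2.MORPH_OPEN,np.ones((3,3)))
        k,_,st,ce=cv2.connectedComponentsWithStats(m)
        for i in range(1,k):
            if lo<st[i,4]<hi:
                x,y,w,hh=st[i,:4]; hull=cv2.convexHull(cv2.findNonZero((m[y:y+hh,x:x+w])))
                if n=="orange": px=ce[i]
                else: px=np.array(cv2.fitEllipse(hull)[0])+[x,y]
                out[n]=(px,(w,hh),world("wrist",px,z=.038 if n=="orange" else .058,T=T)); print(n,px.round(1),w,hh,out[n][2].round(4))
    return out
E
python3 - <<'E'
from h import *
o=cups("w2")
c=(o["yellow"][2]+o["blue"][2])/2; g=o["green"][2]
yb=o["blue"][2]-o["yellow"][2]
print("axis",c,"r green",np.linalg.norm((g-c)[:2]),"yb",np.linalg.norm(yb))
print("ang green",np.degrees(np.arctan2(*(g-c)[1::-1])),"from yb",np.degrees(np.arctan2(yb[1],yb[0]))+90, "arrow",np.degrees(np.arctan2(*(o["orange"][2]-c)[1::-1])))
E
```

```text
yellow [193.8 164.1] 45 45 [0.6585 0.1584 0.058 ]
blue [330.1 163.9] 47 45 [0.4895 0.2096 0.058 ]
orange [351.   78.8] 44 44 [0.4352 0.1158 0.038 ]Traceback (most recent call last):
  File "<stdin>", line 3, in <module>
KeyError: 'green'
```

```bash
sed -i 's/green=(50,80,/green=(50,95,/' h.py
python3 - <<'E'
from h import *
im=cv2.imread("pics/w2.png"); h=cv2.cvtColor(im,cv2.COLOR_BGR2HSV); print(h[92,262],h[70,262],h[92,240])
o=cups("w3")
c=np.array([.5745,.184]); y=np.radians(-106.5)
if "green" in o:
    g=o["green"][2][:2]-c; print("green",np.degrees(np.arctan2(g[1],g[0])),np.linalg.norm(g))
robot.goto((*c,.16),down(y))
robot.servo_line((*c,.074),speed=.1)
print(robot.get_state()["force"])
jaws.move_gripper(0)
s=robot.get_state(); print(s["t"],s["position"],s["grip_width"]*88,s["finger_force"],s["force"],s["ft_torque"])
E
```

```text
[ 66 104 169] [ 63 141  65] [ 66 121 135]
yellow [193.9 164.2] 46 45 [0.6584 0.1584 0.058 ]
blue [330.2 163.8] 46 45 [0.4895 0.2095 0.058 ]
orange [351.   78.8] 44 44 [0.4351 0.1157 0.038 ]
[ 0.21178652  0.46276856 -0.20100447]
6.075 [0.57462293 0.1839917  0.07399298] 18.87096097995413 29.99983102083206 [ 1.44414536 -0.87258679 -0.0676607 ] [-0.18697239 -0.55199647 -0.02898947]
```

A width of 18.9 mm doesn't match the 14 mm bar. The fingertips may be catching the stem, so I'll regrip higher.

Run:
```python
from h import *
c=[.5745,.184]
jaws.move_gripper(.45)
robot.servo_line((*c,.082),speed=.1)
jaws.move_gripper(0)
s=robot.get_state(); print(s["t"],s["position"],s["grip_width"]*88,s["finger_force"],s["force"],s["ft_torque"])
```

```text
7.475 [0.57464527 0.18389587 0.08186395] 13.836437924294753 30.00456601381302 [ 2.79427548 -1.16811052 -0.92296189] [-0.22135573 -0.65591818 -0.17620552]
```

Run:
```python
from h import *
q0=np.array(robot.get_state()["qpos"])
for a in (-16,-32,-47.5):
    q=q0.copy(); q[5]+=a; robot.movej(q)
    s=robot.get_state(); print(s["t"],s["grip_width"]*88,s["force"].round(1),s["ft_torque"].round(2))
jaws.move_gripper(.6)
p=s["position"]; robot.servo_line((p[0],p[1],.30),speed=.25)
o=cups("w4"); T=toolT()
for l,z in [("green_cup",.042),("bar_grip",.09),("load_point",.042)]:
    for r in nets.landmark_of("wrist",l)[:2]: print(l,r,world("wrist",r["pixel"],z=z,T=T).round(4))
c=np.array([.5743,.184]); print(robot.get_state()["t"])
for k in o:
    g=o[k][2][:2]-c; print(k,np.degrees(np.arctan2(g[1],g[0])),np.linalg.norm(g))
```

```text
7.85 13.498602272060845 [-3.7  2.   2.4] [ 0.8   0.97 -0.2 ]
8.225 13.71846860565576 [-4.6  3.9  3. ] [ 1.42  1.69 -0.14]
8.5917 13.521069862707373 [-7.2  4.9  3.4] [ 2.09  2.24 -0.16]
yellow [191.1 166.3] 47 45 [0.611  0.1056 0.058 ]
blue [327.3 166.5] 46 46 [0.5341 0.2642 0.058 ]
orange [259.   39.3] 31 48 [0.4338 0.1172 0.038 ]
green_cup {'pixel': [257.2, 93.0], 'p': 0.94} [0.4914 0.1425 0.042 ]
bar_grip {'pixel': [257.1, 171.6], 'p': 0.76} [0.574  0.1828 0.09  ]
load_point {'pixel': [258.0, 93.5], 'p': 0.66} [0.4915 0.1437 0.042 ]
10.65
yellow -64.93971183611075 0.08654884218255002
blue 116.63735978593498 0.0896805720120139
orange -154.5490108583472 0.1555452329764
```

View pics/w4.png

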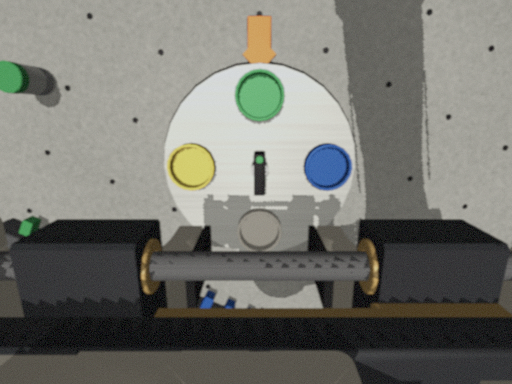

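The green cup (260,95) now lines up with the arrow (260,40), and the wheel is within about 1° of target. Now the tube.

Run:
```python
from h import *
for y in (-135,-45,45,0,-90,180): print(y,[np.round(solver.ik(p,down(np.radians(y)))[5]) for p in ((.609,-.133,.03),(.491,.144,.07)) if solver.ik(p,down(np.radians(y))) is not None])
robot.goto((.609,-.133,.27),down(np.radians(-135)))
T=toolT(); im,d=imaging.grab_frame("wrist"); np.save("pics/w5.npy",d)
for l in ("green_tube",):
    for r in nets.landmark_of("wrist",l)[:3]: print(l,r,world("wrist",r["pixel"],z=0,T=T).round(4))
    for r in nets.search_frame("wrist",l)[:3]: print(r)
h=cv2.cvtColor(im,cv2.COLOR_RGB2HSV)
for n,a,b in (("g",50,90),("y",22,33),("b",100,125)):
    m=cv2.inRange(h,(a,90,60),(b,255,255)); m[250:]=0
    k,_,st,ce=cv2.connectedComponentsWithStats(m)
    for i in range(1,k):
        if st[i,4]>250: print(n,st[i],ce[i].round(1),world("wrist",ce[i],z=.063,T=T).round(4))
cv2.imwrite("pics/w5.png",im[:,:,::-1]); print(robot.get_state()["t"])
```

```text
-135 [np.float64(-51.0), np.float64(-83.0)]
-45 [np.float64(39.0), np.float64(7.0)]
45 [np.float64(129.0), np.float64(97.0)]
0 [np.float64(84.0), np.float64(52.0)]
-90 [np.float64(-6.0), np.float64(-38.0)]
180 [np.float64(-96.0), np.float64(-128.0)]
green_tube {'pixel': [260.8, 159.8], 'p': 0.8} [ 0.6047 -0.1327  0.    ]
{'bbox': [263.3, 167.2, 35.4, 32.7], 'p': 0.81}
g [247 153  29  31 704] [260.4 168.3] [ 0.6054 -0.133   0.063 ]
y [ 356   55   37   36 1011] [373.5  72.6] [ 0.4426 -0.1205  0.063 ]
b [ 212    2   34   41 1062] [229.1  22.1] [ 0.5183 -0.267   0.063 ]
12.0167
```

View pics/w5.png

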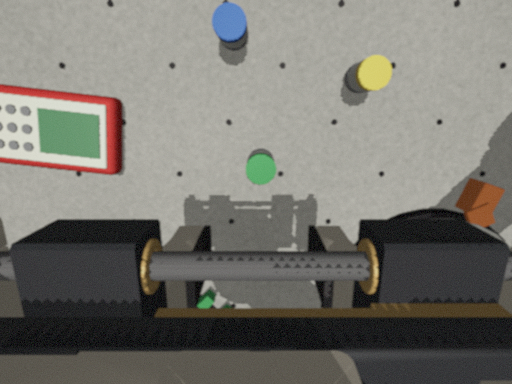

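The green cap is at (261,168), giving a tube at (0.605, -0.133). The neighbours are more than 150 mm away.

Run:
```python
from h import *
jaws.move_gripper(.85)
p=(.605,-.133)
robot.goto((*p,.12),down(np.radians(-135)))
robot.servo_line((*p,.027),speed=.1)
jaws.move_gripper(0)
s=robot.get_state(); print(s["t"],s["position"],s["grip_width"]*88,s["finger_force"],s["force"])
robot.servo_line((*p,.20),speed=.15)
s=robot.get_state(); print(s["t"],s["position"],s["grip_width"]*88,s["finger_force"],s["force"])
robot.goto((.4914,.144,.20),down(np.radians(-154.2)))
s=robot.get_state(); print(s["t"],s["position"],s["grip_width"]*88,s["finger_force"],s["force"])
T=toolT(); im,d=imaging.grab_frame("wrist")
for r in nets.landmark_of("wrist","green_cup")[:2]: print(r,world("wrist",r["pixel"],z=.042,T=T).round(4))
im2,_=imaging.grab_frame("side")
cv2.imwrite("pics/w6.png",cv2.resize(np.hstack([im,im2]),(800,300))[:,:,::-1])
```

```text
15.0833 [ 0.6051029  -0.13299514  0.02705684] 35.66822034921766 29.99649077653885 [0.49123888 0.21575125 0.57411695]
16.3833 [ 0.60437136 -0.13294736  0.19888274] 35.751425121327166 29.99561995267868 [ 0.66649488 -0.54144531 -1.41696073]
17.5333 [0.49166515 0.14366841 0.1998193 ] 35.63455271201584 29.995623528957367 [ 0.28657836 -0.51469176 -0.21324732]
{'pixel': [257.5, 179.7], 'p': 0.91} [0.4917 0.1424 0.042 ]
```

View pics/w6.png

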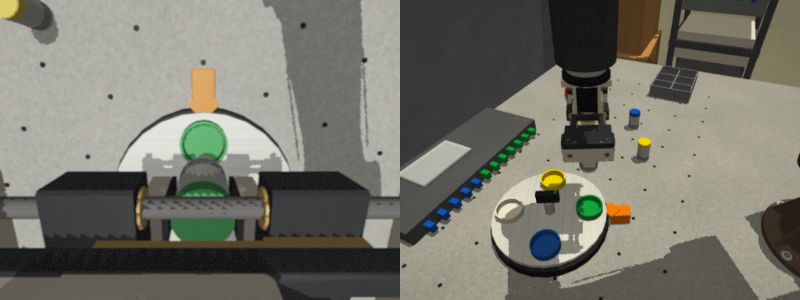

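The tube is held over the green cup, with the cup partly visible at (205,143) in the left half. The net puts the cup at (0.4917, 0.1424). I'll lower until contact.

Run:
```python
from h import *
x,y=.4916,.1430
robot.servo_line((x,y,.085),speed=.12)
robot.dwell(.2); f0=robot.get_state()["force"][2]
z=.073
robot.servo_line((x,y,z),speed=.04)
while z>.064:
    s=robot.get_state()
    if s["force"][2]-f0>4: break
    z-=.001; robot.servo_line((x,y,z),speed=.02)
s=robot.get_state(); print(s["t"],z,s["position"],s["force"],f0)
```

```text
20.6917 0.06799999999999999 [0.49181806 0.14302475 0.06892149] [-2.86266309 -0.94881361  9.2571763 ] -1.1935142339002578
```

Contact came at 0.069, exactly the height expected with the tube on the cup floor. Releasing.

Run:
```python
from h import *
jaws.move_gripper(.7)
robot.servo_line((.4916,.143,.30),speed=.15)
s=robot.get_state(); print(s["t"],s["force"],s["grip_width"])
T=toolT(); im,d=imaging.grab_frame("wrist")
for l,z in (("green_tube",.042),("green_cup",.042)):
    for r in nets.landmark_of("wrist",l)[:2]: print(l,r,world("wrist",r["pixel"],z=z,T=T).round(4))
im2,_=imaging.grab_frame("side")
cv2.imwrite("pics/w7.png",np.hstack([im[:250,100:400],cv2.resize(im2[180:360,150:350],(278,250))])[:,:,::-1])
h=cv2.cvtColor(im,cv2.COLOR_RGB2HSV)
```

```text
23.0667 [-0.19047913 -0.09376037  0.43590588] 0.6999785509970399
green_tube {'pixel': [263.0, 165.6], 'p': 0.56} [0.4905 0.1487 0.042 ]
green_cup {'pixel': [260.8, 164.4], 'p': 0.69} [0.4903 0.1453 0.042 ]
```

View pics/w7.png

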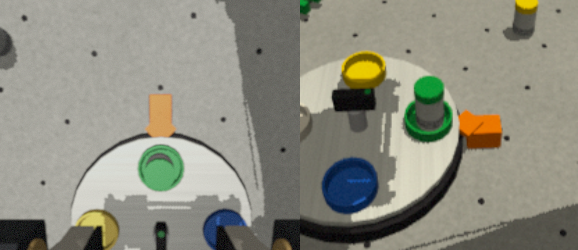

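The tube stands upright and centred in the green cup: its cap is at (160,165) in the left view, and the side view shows it upright at (430,105). The cup is still at the arrow (160,115) and the gripper is clear.

```bash
python3 -c "
from h import *
print(order.job_done())"
```

```text
the job is handed in; nothing more can be done
None
```

The job is handed in (no verdict was returned): the green cup was turned to the arrow first, then the green-capped tube was set down in it and released, and the last pictures showed it upright and centred with the gripper clear, at about 23 s of the 51 s allowed.

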